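Load the marked vial into its bore of the dry block

TASK

Take the vial that stands in the rack's orange-marked place and put it into the one bore in the dry block's graded row that fits its diameter; the insert has slid in its slot, so feel gently for the bore. Press the vial down fully home against the stiff lift-out plunger without ever forcing it hard, then let go, and leave the other vials, the tip box and the jar where they are.

Things in the scene. Friction and masses are not known exactly. Their poses are not given: they have to be found in the camera images.
- block: dry block heater, a white box fixed to the bench, 170 mm (its x) by 290 mm (its y) by 75 mm high; origin at the centre of its underside, z up. In a slot in its top lies an aluminium insert with a row of five round bores along the block's y axis, 44 mm apart, graded from small at -y to large at +y. More than 30 N of contact force, even for an instant, damages it: touch down slowly
- slot (a point): centre of the slot, at the level of the insert's flat top, 85 mm above the bench; axes as block. The insert, 60 by 220 mm, can lie anywhere in its 250 mm slot along y (up to 12 mm off the slot's centre, differing each time; no play in x). It is jammed: light forces do not shift it. The gaps at the slot's ends show where it is; its bores shift with it
- plunger (a point): centre of the top of the 20 mm bore's lift-out plunger when raised (if the insert stood against the slot's -y end), 24 mm below the insert's top. Every bore has such a stiff steel plunger, raised at the start; pressed down with about 6 to 8 N it sinks 12 mm to a rubber-buffered stop and stays down. A vial that is home has its flat foot 36 mm below the insert's top
- bore12 (a point): where the middle of the mouth of the 12 mm bore (for 12 mm vials; the hole is 13.5 mm wide with a 1 mm chamfer) would be, level with the insert's top, if the insert stood against the -y end of its slot, which it does not: the real mouth lies 3 to 27 mm from here towards the block's +y, equally far for all bores. Axes as block
- bore16 (a point): where the middle of the mouth of the 16 mm bore (for 16 mm vials; the hole is 17.5 mm wide with a 1 mm chamfer) would be, level with the insert's top, if the insert stood against the -y end of its slot, which it does not: the real mouth lies 3 to 27 mm from here towards the block's +y, equally far for all bores. Axes as block
- bore20 (a point): where the middle of the mouth of the 20 mm bore (for 20 mm vials; the hole is 21.5 mm wide with a 1 mm chamfer) would be, level with the insert's top, if the insert stood against the -y end of its slot, which it does not: the real mouth lies 3 to 27 mm from here towards the block's +y, equally far for all bores. Axes as block
- bore24 (a point): where the middle of the mouth of the 24 mm bore (for 24 mm vials; the hole is 25.5 mm wide with a 1 mm chamfer) would be, level with the insert's top, if the insert stood against the -y end of its slot, which it does not: the real mouth lies 3 to 27 mm from here towards the block's +y, equally far for all bores. Axes as block
- bore28 (a point): where the middle of the mouth of the 28 mm bore (for 28 mm vials; the hole is 29.5 mm wide with a 1 mm chamfer) would be, level with the insert's top, if the insert stood against the -y end of its slot, which it does not: the real mouth lies 3 to 27 mm from here towards the block's +y, equally far for all bores. Axes as block
- rack: grey vial rack fixed to the bench, 70 mm (its x) by 210 mm (its y) by 14 mm high, three round sockets 35 mm wide and 8 mm deep at y = -65, 0 and +65 mm; origin at the centre of its underside. Each socket holds one vial, loosely; which stands where differs each time
- marked_place (a point): centre of the floor (6 mm above the bench) of the rack's socket at its +y end, the one marked with orange strips; the vial that stands there is the one to load
- vial16_mid (a point): middle (half-way up, on the axis) of the 16 mm vial: amber glass body 16 mm wide and 56 mm long with a flat, slightly chamfered foot, then a round blue cap 22 mm wide and 24 mm high; 80 mm tall in all, 35 to 80 g. Standing upright: foot 40 mm below this point, middle of the cap 28 mm above. z along its axis, towards the cap
- vial20_mid (a point): middle (half-way up, on the axis) of the 20 mm vial: amber glass body 20 mm wide and 56 mm long with a flat, slightly chamfered foot, then a round green cap 26 mm wide and 24 mm high; 80 mm tall in all, 35 to 80 g. Standing upright: foot 40 mm below this point, middle of the cap 28 mm above. z along its axis, towards the cap
- vial24_mid (a point): middle (half-way up, on the axis) of the 24 mm vial: amber glass body 24 mm wide and 56 mm long with a flat, slightly chamfered foot, then a round red cap 30 mm wide and 24 mm high; 80 mm tall in all, 35 to 80 g. Standing upright: foot 40 mm below this point, middle of the cap 28 mm above. z along its axis, towards the cap
- tip_box: yellow pipette-tip box with clear lid, 85 by 120 by 67 mm, loose on the bench; origin at the centre of its underside; bystander
- jar: small jar with blue cap, 54 mm wide, 85 mm tall, loose on the bench; origin at the centre of its underside; bystander
Things that resemble listed ones, but are neither listed nor needed, are in the scene too. What is shaped like the part that bears vial24_mid but yellow is not meant.

How it is judged (in metres and radians):
At the end, for the whole second after the job is handed in: The vial from the orange-marked place stands upright (0.12 rad) in the bore of its own size (0 to 30 mm along +y from its reported point, within 5 mm across), foot within 3.5 mm of fully home; the marked place is empty; the other two vials still stand upright in the rack, moved by less than 20 mm (horizontal distance between each of vial16_mid, vial20_mid, vial24_mid and marked_place above 0.03 m and ((z of vial16_mid in the frame of block between 0.08 and 0.0925 m and y of vial16_mid in the frame of bore16 between 0 and 0.03 m and x of vial16_mid in the frame of bore16 between -0.005 and 0.005 m and angle between vial16_mid's own z axis and vertical below 0.12 rad and distance of each of vial20_mid, vial24_mid from where it was at the start of the episode below 0.02 m and angle between each of vial20_mid, vial24_mid's own z axis and vertical below 0.15 rad) or (z of vial20_mid in the frame of block between 0.08 and 0.0925 m and y of vial20_mid in the frame of bore20 between 0 and 0.03 m and x of vial20_mid in the frame of bore20 between -0.005 and 0.005 m and angle between vial20_mid's own z axis and vertical below 0.12 rad and distance of each of vial16_mid, vial24_mid from where it was at the start of the episode below 0.02 m and angle between each of vial16_mid, vial24_mid's own z axis and vertical below 0.15 rad) or (z of vial24_mid in the frame of block between 0.08 and 0.0925 m and y of vial24_mid in the frame of bore24 between 0 and 0.03 m and x of vial24_mid in the frame of bore24 between -0.005 and 0.005 m and angle between vial24_mid's own z axis and vertical below 0.12 rad and distance of each of vial16_mid, vial20_mid from where it was at the start of the episode below 0.02 m and angle between each of vial16_mid, vial20_mid's own z axis and vertical below 0.15 rad))); the robot touches nothing.
It fails at once if more than 30 N of contact force on the dry block or its insert (contact force between block and anything else above 30 N).
It fails at once if the tip box moved by more than 15 mm (distance of tip_box from where it was at the start of the episode above 0.015 m).
It fails at once if the jar moved by more than 15 mm (distance of jar from where it was at the start of the episode above 0.015 m).
It fails at once if a second vial disturbed by more than 25 mm (distance of each of vial16_mid, vial20_mid from where it was at the start of the episode above 0.025 m or distance of each of vial16_mid, vial24_mid from where it was at the start of the episode above 0.025 m or distance of each of vial20_mid, vial24_mid from where it was at the start of the episode above 0.025 m).
It also fails if it takes over 64 s, if anything falls off the work surface, if the arm or the gripper's body presses on something with over 40 N, if the wrist force passes 120 N, or if a joint passes its speed limit or range.

ROBOT

A 7-joint arm with a two-finger parallel gripper is mounted at the origin on the work surface. World frame = base frame: x ahead of the robot, y to its left, z up, the work surface at z = 0. Lengths are in m, angles in degrees, forces in N, time in s.
With the tool pointing down it reaches from about 0.4 to 0.85 m from the base axis. Payload 10.4 kg.
Tool frame: the origin (TCP) lies at the very end of the fingers, on their centre line; the grasp point (between the pads) lies 19 mm behind it; x points along the fingers, y is the direction in which the jaws open and shut, and the axes are right-handed (so a half turn about x gives the same grasp; the last joint's range is limited). The gripper opens to 85 mm and grips with 20 to 120 N. Pads are 22 mm wide; open, the fingers measure 114 mm over their backs; the gripper's body (76 mm by 85 mm) begins 54 mm behind the grasp point. The pads swing forward as they close: fully open they stand 13 mm farther back than shut.
Start: joints at [74.737, 19.034, -3.707, 83.658, 1.238, 77.344, -5.071], TCP at [0.151, -0.607, 0.208] pointing down, gripper open.
Joint ranges: [-148.97, 148.97], [-28.65, 121.19], [-84.17, 76.75], [9.2, 138.47], [-72.65, 252.65], [3.7, 117.97], [-149.18, 149.18]. Speed limits (degrees/s): [127.2, 127.2, 159.86, 159.86, 180, 180, 180].

INTERFACE

Orientations are given as [roll, pitch, yaw] about the fixed x, y, z axes, in that order (R = Rz(yaw) Ry(pitch) Rx(roll)).
In Python, from rig import robot gives the robot as it stands.
- The arm moves only by the tool send_rows, never from a script. Its arguments are lists of equal length, an entry for each row: "translation": the shift along the tool's x, y, z in mm, a list of three; "dr": the turn, a rotation vector about the tool's x, y, z in rad, a list of three; "gripper": the opening, from 0 (shut) to 1 (fully open). In form: {"translation": [[tx, ty, tz], ...], "dr": [[wx, wy, wz], ...], "gripper": [gripper, ...]}. A call has 1 to 12 rows; each row is the pose to reach, as a shift and turn from the pose commanded when the call began, along the tool's axes at that moment; what a row does not reach only later rows make up. A row lasts 1/12 s, in which the tool goes at most 41.7 mm and 7.16 degrees, less where a joint would pass 70% of its speed; a pose out of reach is approached as far as the arm can. A call with a gripper value outside its range is refused whole. The fingers move at their own pace and stop on an object; the grip force is fixed at half the most. Time passes only in rows, so rows that repeat a pose let the fingers close. It gives the time, the measured TCP pose, the force and the opening at its end, in the units of the state.
- robot.observe(): the state, without advancing time (a new reading comes with each control period).
- robot.snapshot(name): name is "scene" or "top"; returns the picture (480x640x3 uint8, red, green, blue); there is no depth.
- robot.camera_info(name): a dict with "intrinsics" (3x3 intrinsics, pixels), "k1" (the pictures are not rectified: a ray, as slopes to the right and down, at radius r is drawn at 1 + k1 r^2 times it, then the intrinsics apply), "R" (3x3) and "t" (3): a world point X has camera coordinates R X + t. Camera axes: x right, y down, z forward; pixel columns grow to the right and rows downward; lengths in m; the calibration is good to about 2 mm. A picture is of the moment at which its call begins. camera_info takes no time and is no camera call.
- robot.sign_off(): hands the job in, once; it reports no verdict.
Trained networks look in the newest picture that a camera, given by its name, has taken for a name from the list of things; names that differ only in an ending like _2 or _b are one class to them, and where a whole thing is asked for, a point or a joint stands for the part that bears it (a point fixed in the world has none). Each returns a list of dicts, best first, with "confidence" (0 to 1); they miss things now and then, are a little off and sometimes report something else, mostly with a low value. They report only what shows in the picture. A call takes as long as a camera call. They do not tell look-alikes from the thing itself.
- robot.recognise(target, camera): "position" ([column, row] in pixels, amid what is visible of it).
The state is a dict: "time_s": time; "joint_pos": joint angles; "joint_velocities": joint speeds; "joint_torque": joint torques, N m; "ee_pos": TCP position; "ee_rot": TCP orientation; "wrist_force": force on the tool from outside, world axes, zero at the start; "moment": the same for the moment, N m; "grip_width": finger opening in m.
Only numpy, scipy, OpenCV 4.12 (cv2) and the standard library are available. Lean on these libraries where they do the work, as an engineer would, in place of code of your own. Each camera call takes 0.05 s, during which the arm holds its last target. There are 200 camera calls.

## Working session

There is one attempt and no reset: what is moved stays moved. The work goes in short steps, Python scripts to look and compute and a tool call to move; the robot and the scene stay as the last step left them, time stands still between calls to the robot, and variables do not carry over. Pictures are saved under pics/ and viewed, and the job is handed in when it is done.

Besides the shell and the picture viewer there is one more tool, called after ">>>" as name(argument=value, ...) on one line, values as JSON. send_rows: Moves the arm, as the interface text tells. Its arguments: {"type":"object","properties":{"translation":{"type":"array","items":{"type":"array","items":{"type":"number"}}},"dr":{"type":"array","items":{"type":"array","items":{"type":"number"}}},"gripper":{"type":"array","items":{"type":"number"}}},"required":["translation","dr","gripper"]}

```bash
mkdir -p pics; python3 - <<'E'
from rig import robot
import cv2
s=robot.observe();print(s)
for c in("scene","top"):
    im=robot.snapshot(c);cv2.imwrite(f"pics/{c}0.png",im[:,:,::-1])
    print(c,robot.camera_info(c))
    for n in("block","slot","bore12","bore16","bore20","bore24","bore28","rack","marked_place","vial16_mid","vial20_mid","vial24_mid","tip_box","jar"):
        print(n,[( [round(v) for v in d["position"]],round(d["confidence"],2)) for d in robot.recognise(n,c)[:3]])
E
```

```text
{'time_s': 0.0, 'joint_pos': array([74.73661074, 19.07200466, -3.70830842, 83.70794639,  1.23697743,
       77.34610923, -5.07046808]), 'joint_velocities': array([ 0.03132639, -0.0030756 ,  0.13726556,  0.05402193, -0.02703088,
       -0.04432801, -0.00462917]), 'joint_torque': array([-7.65205550e-04, -6.25437284e+01,  4.87198296e-02, -3.91613603e+01,
        1.60932995e-02,  9.95495589e-03,  1.62323641e-05]), 'ee_pos': array([ 0.15076825, -0.60608575,  0.20759954]), 'ee_rot': array([-87.87949516,  89.91377454, 106.09153404]), 'wrist_force': array([-0.32586764,  0.1218348 ,  0.67833215]), 'moment': array([-0.03995311,  0.02371578, -0.06232818]), 'grip_width': 0.08561914116989006}
scene {'intrinsics': array([[555.91995761,   0.        , 322.49811141],
       [  0.        , 555.91995761, 241.27351325],
       [  0.        ,   0.        ,   1.        ]]), 'k1': 0.008424070735507144, 'R': array([[ 0.07098262,  0.99730836,  0.0183712 ],
       [ 0.57148036, -0.02556561, -0.82021741],
       [-0.81754001,  0.06871996, -0.57175686]]), 't': array([-0.01492776, -0.28477952,  1.52609403])}
blo
[... 739 characters left out ...]
[-0.97165778, -0.12138112, -0.20284914],
       [ 0.20085124,  0.02860436, -0.97920405]]), 't': array([-0.08187748,  0.61981338,  1.09283221])}
block [([439, 289], 0.91)]
slot [([437, 290], 0.83)]
bore12 [([319, 341], 0.7), ([439, 286], 0.62)]
bore16 [([319, 341], 0.7), ([439, 286], 0.62)]
bore20 [([319, 341], 0.7), ([439, 286], 0.62)]
bore24 [([319, 341], 0.7), ([439, 286], 0.62)]
bore28 [([319, 341], 0.7), ([439, 286], 0.62)]
rack [([194, 272], 0.6)]
marked_place [([196, 276], 0.93)]
vial16_mid [([187, 268], 0.68)]
vial20_mid [([218, 272], 0.54)]
vial24_mid [([168, 224], 0.88), ([151, 311], 0.73), ([151, 266], 0.72)]
tip_box [([347, 167], 0.89)]
jar [([318, 338], 0.66), ([439, 288], 0.53)]
```

View pics/scene0.png

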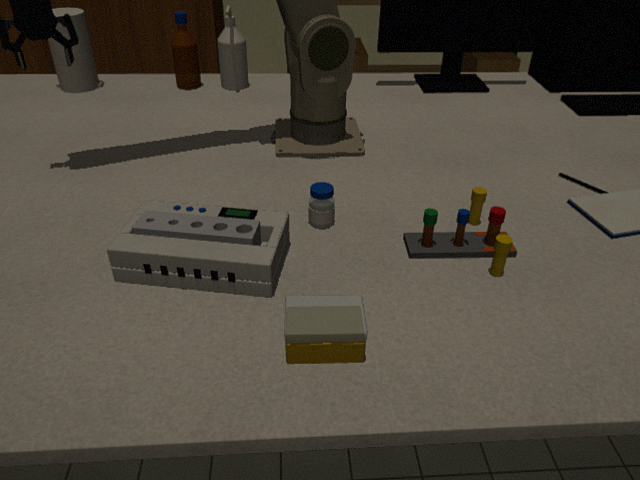

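View pics/top0.png

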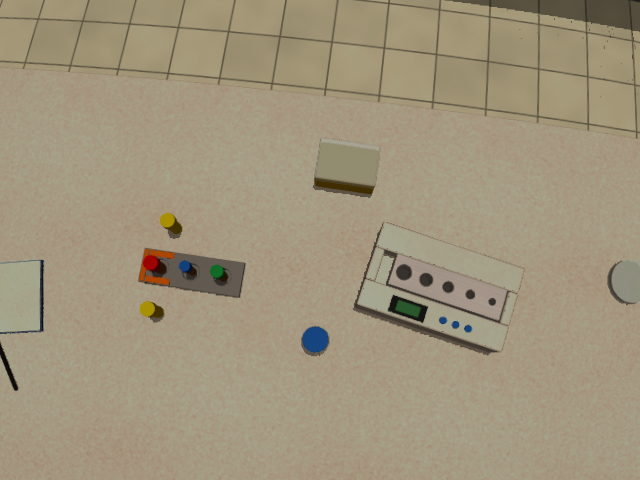

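```bash
python3 - <<'E'
import cv2
t=cv2.imread("pics/top0.png");s=cv2.imread("pics/scene0.png")
f=lambda a,x,y,w,h,k:cv2.resize(a[y:y+h,x:x+w],None,fx=k,fy=k,interpolation=cv2.INTER_CUBIC)
cv2.imwrite("pics/tr.png",f(t,110,190,130,150,4));cv2.imwrite("pics/tb.png",f(t,360,200,160,150,4))
cv2.imwrite("pics/sr.png",f(s,400,170,150,150,4));cv2.imwrite("pics/sb.png",f(s,110,180,190,140,4))
E
```

```text
(no output)
```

View pics/tr.png

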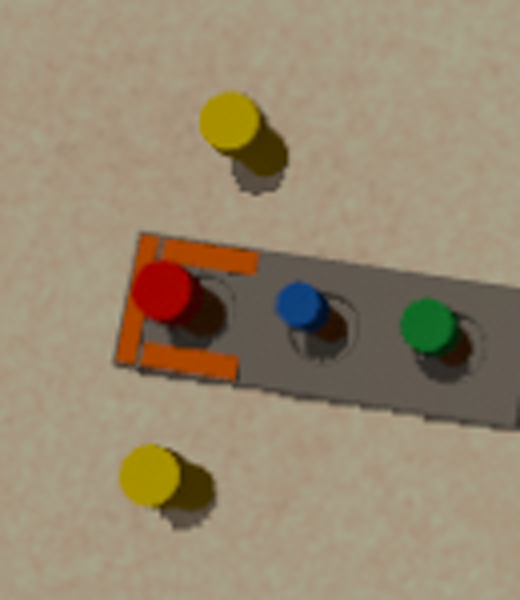

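View pics/tb.png

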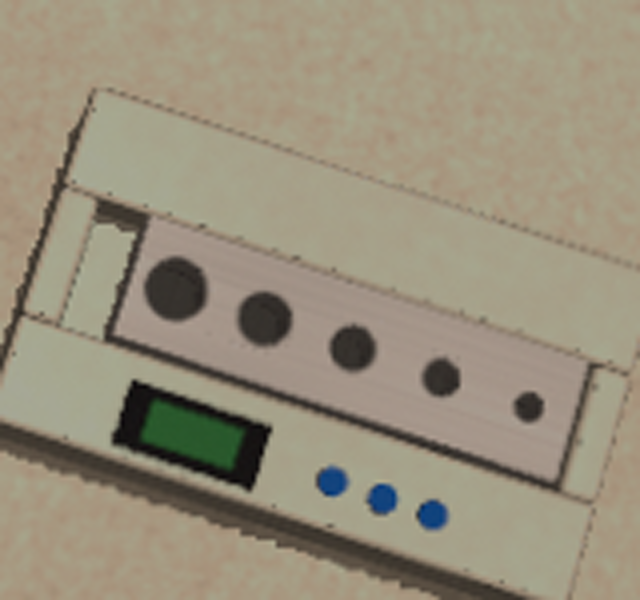

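View pics/sr.png

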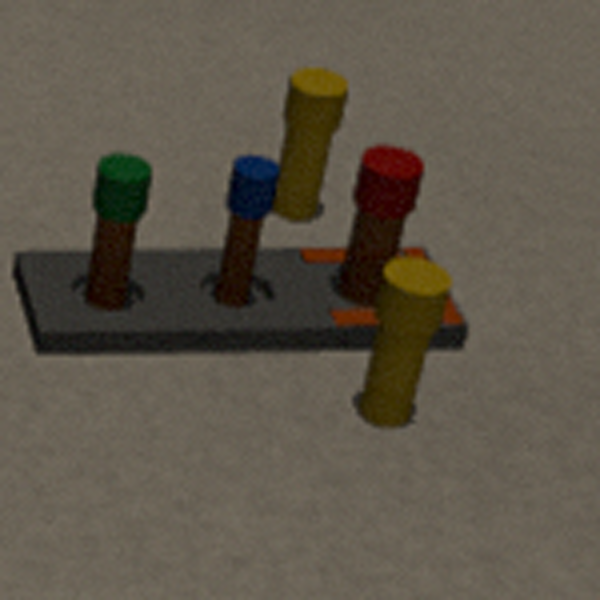

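View pics/sb.png

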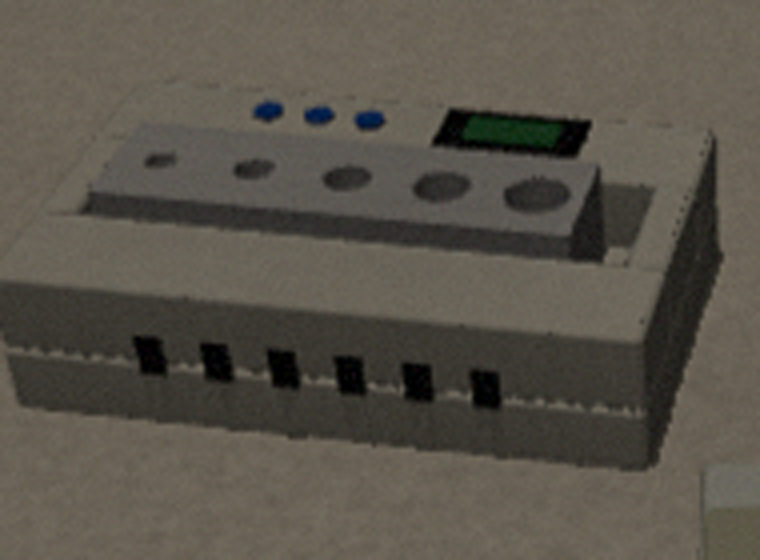

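The marked place (orange strips) holds the red-capped 24 mm vial, at top (151,263) and scene (497,211). Yellow look-alikes stand on both sides of it. The target is the second-largest bore, at top about (426,280) and scene about (220,226). The insert sits about 2/3 towards −y. Next I triangulate.

```bash
cat >h.py <<'E'
import numpy as np, cv2
from rig import robot
from scipy.optimize import least_squares
def proj(c,X):
    i=robot.camera_info(c);p=i["R"]@np.asarray(X)+i["t"];s=p[:2]/p[2];s=s*(1+i["k1"]*(s@s))
    return i["intrinsics"][:2,:2]@s+i["intrinsics"][:2,2]
def tri(obs,x0=(.6,0,.08)):
    r=least_squares(lambda X:np.concatenate([proj(c,X)-p for c,p in obs]),x0);return r.x,np.abs(r.fun).max()
def onplane(c,p,z):
    r=least_squares(lambda X:proj(c,[X[0],X[1],z])-p,(.6,0));return np.r_[r.x,z]
E
python3 - <<'E'
from h import *
q=lambda x,y,ox,oy:np.array([(x+.5)/4-.5+ox,(y+.5)/4-.5+oy])
T=[(176,289),(265,319),(353,348),(441,377),(529,407)];S=[(537,195),(442,186),(347,177),(255,168),(161,160)]
for n,t,s in zip((28,24,20,16,12),T,S):
    a=q(*t,360,200);b=q(*s,110,180)
    print(n,tri([("top",a),("scene",b)]),onplane("top",a,.085)[:2],onplane("scene",b,.085)[:2])
for n,t,s in(("red",(163,291),(392,160)),("blue",(302,305),(257,167)),("green",(428,326),(125,166)),("yel1",(230,121),(417,280)),("yel2",(150,476),(319,84))):
    a=q(*t,110,190);b=q(*s,400,170)
    print(n,tri([("top",a),("scene",b)]),onplane("top",a,.086)[:2],onplane("scene",b,.086)[:2])
#socket / block corners (top)
for n,p,z in(("rackA",q(140,234,110,190),.014),("rackB",q(116,364,110,190),.014),("blkUL",q(97,88,360,200),.075),("slotL",q(60,322,360,200),.075),("slotR",q(595,500,360,200),.075),("insL",q(108,337,360,200),.085),("insR",q(560,486,360,200),.085)): print(n,onplane("top",p,z))
print("jar",tri([("top",(315,340)),("scene",(321,190))]))
E
```

```text
28 (array([ 0.57091048, -0.16901648,  0.08412389]), np.float64(0.038641502802477135)) [ 0.57077222 -0.16898604] [ 0.57224812 -0.16883746]
24 (array([ 0.56177898, -0.21216165,  0.08420378]), np.float64(0.14336128548927718)) [ 0.56167337 -0.21230878] [ 0.56304883 -0.21175137]
20 (array([ 0.55302415, -0.25523744,  0.08452816]), np.float64(0.035026676545442115)) [ 0.55296176 -0.25521158] [ 0.55376918 -0.25504271]
16 (array([ 0.54416911, -0.29783549,  0.08488851]), np.float64(0.24915490336809398)) [ 0.54420602 -0.29828592] [ 0.54446616 -0.29736245]
12 (array([ 0.53493337, -0.34139933,  0.08446289]), np.float64(0.20517300081348822)) [ 0.53491743 -0.3416473 ] [ 0.53589681 -0.34080388]
red (array([0.52844915, 0.312092  , 0.08517148]), np.float64(0.19907777922878722)) [0.52823787 0.31142646] [0.52966848 0.31190384]
blue (array([0.53079447, 0.24473577, 0.08431551]), np.float64(0.6480542636273867)) [0.5302813  0.24303106] [0.53321549 0.24502544]
green (array([0.52830808, 0.18205289, 0.08509101]), np.float64(0.2605682520582491)) [0.52809618 0.18137352] [0.52968287 0.1821147 ]
yel1 (array([0.61631649, 0.29623027, 0.07660503]), np.float64(0.04850342875027991)) [0.61447146 0.29353322] [0.6296132  0.28956948]
yel2 (array([0.44067729, 0.30511107, 0.07713219]), np.float64(0.07867590668354296)) [0.44026436 0.30225087] [0.45595113 0.29893825]
rackA [0.56455857 0.35138972 0.014     ]
rackB [0.49689971 0.35178349 0.014     ]
blkUL [ 0.66522223 -0.12256396  0.075     ]
slotL [ 0.54994263 -0.11696206  0.075     ]
slotR [ 0.49564607 -0.37994312  0.075     ]
insL [ 0.54424157 -0.13942839  0.085     ]
insR [ 0.49944004 -0.35948075  0.085     ]
jar (array([ 0.42441616, -0.01938316,  0.07661777]), np.float64(0.16210623585561734))
```

```bash
cat >>h.py <<'E'
from scipy.spatial.transform import Rotation as Ro
def plan(X,jaw_deg):
    """shift (mm) and turn (rad) in tool axes to TCP X, tool down, jaw axis at jaw_deg (mod 180) in world xy"""
    s=robot.observe();R=Ro.from_euler("xyz",s["ee_rot"],degrees=True).as_matrix()
    best=None
    for a in(jaw_deg,jaw_deg+180):
        x=np.array([0,0,-1.]);y=np.array([np.cos(np.radians(a)),np.sin(np.radians(a)),0]);G=np.c_[x,y,np.cross(x,y)]
        v=Ro.from_matrix(R.T@G).as_rotvec()
        if best is None or np.linalg.norm(v)<np.linalg.norm(best):best=v
    print("R cols",R.round(3).T.tolist(),"shift",(R.T@(np.array(X)-s["ee_pos"])*1000).round(1),"turn",best.round(3))
E
python3 - <<'E'
from h import *
plan((.45,-.1,.25),0);plan((.5284,.312,.20),0)
E
```

```text
R cols [[0.0, -0.0, -1.0], [0.241, -0.97, 0.0], [-0.97, -0.241, -0.0]] shift [ -41.6 -419.4 -412.5] turn [-1.327  0.    -0.   ]
R cols [[0.0, -0.0, -1.0], [0.241, -0.97, 0.0], [-0.97, -0.241, -0.0]] shift [   8.3 -800.2 -588.1] turn [-1.327  0.    -0.   ]
```

>>> send_rows(translation=[[-40, -419, -412], [-40, -419, -412], [-40, -419, -412], [-40, -419, -412], [-40, -419, -412], [-40, -419, -412], [-40, -419, -412], [-40, -419, -412], [-40, -419, -412], [-40, -419, -412], [-40, -800, -588], [-40, -800, -588]], dr=[[-1.327, 0, 0], [-1.327, 0, 0], [-1.327, 0, 0], [-1.327, 0, 0], [-1.327, 0, 0], [-1.327, 0, 0], [-1.327, 0, 0], [-1.327, 0, 0], [-1.327, 0, 0], [-1.327, 0, 0], [-1.327, 0, 0], [-1.327, 0, 0]], gripper=[0.6, 0.6, 0.6, 0.6, 0.6, 0.6, 0.6, 0.6, 0.6, 0.6, 0.6, 0.6])

```text
time_s: 2.5
ee_pos: [0.3865, -0.1666, 0.2387]
ee_rot: [43.3, 89.9, -46.4]
wrist_force: [0.7, 1.0, 0.2]
grip_width: 0.0514
```

```bash
python3 - <<'E'
from h import *
s=robot.observe();print(s["time_s"],s["ee_pos"],s["grip_width"],s["joint_pos"].round())
plan((.5284,.312,.15),0)
E
```

```text
2.5 [ 0.38645902 -0.16663212  0.2386892 ] 0.051373495578820184 [ 52.  -7. -32. 108.  -4.  78.  22.]
R cols [[0.001, -0.001, -1.0], [1.0, 0.006, 0.001], [0.006, -1.0, 0.001]] shift [  88.5  144.6 -477.9] turn [ 0.006  0.001 -0.001]
```

>>> send_rows(translation=[[0, 140, -240], [0, 140, -240], [0, 140, -240], [0, 140, -240], [0, 140, -240], [0, 140, -240], [40, 144, -478], [40, 144, -478], [40, 144, -478], [40, 144, -478], [40, 144, -478], [40, 144, -478]], dr=[[0, 0, 0], [0, 0, 0], [0, 0, 0], [0, 0, 0], [0, 0, 0], [0, 0, 0], [0, 0, 0], [0, 0, 0], [0, 0, 0], [0, 0, 0], [0, 0, 0], [0, 0, 0]], gripper=[0.6, 0.6, 0.6, 0.6, 0.6, 0.6, 0.6, 0.6, 0.6, 0.6, 0.6, 0.6])

```text
time_s: 3.5
ee_pos: [0.5289, 0.2956, 0.2003]
ee_rot: [46.1, 90.0, -43.9]
wrist_force: [0.3, -0.3, -0.1]
grip_width: 0.0515
```

```bash
python3 - <<'E'
from h import *
s=robot.observe();print(s["time_s"],s["ee_pos"],s["grip_width"],s["joint_pos"].round())
plan((.5284,.312,.14),0)
im=robot.snapshot("scene");cv2.imwrite("pics/s1.png",im[:,:,::-1])
E
```

```text
3.5 [0.52889246 0.29558452 0.20032165] 0.05151860817929133 [  6.  25. -53.  85.  20.  79. -48.]
R cols [[0.0, -0.0, -1.0], [1.0, -0.001, 0.0], [-0.001, -1.0, 0.0]] shift [ 60.3  -0.5 -16.4] turn [-0.001  0.    -0.   ]
```

View pics/s1.png

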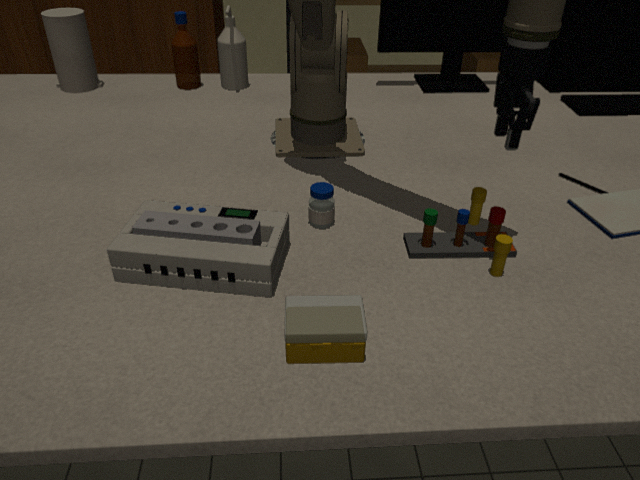

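The gripper is above the marked vial, open 51 mm. Next I go down in two stages.

>>> send_rows(translation=[[30, -0.5, -16], [60, -0.5, -16], [60, -0.5, -16], [60, -0.5, -16]], dr=[[0, 0, 0], [0, 0, 0], [0, 0, 0], [0, 0, 0]], gripper=[0.6, 0.6, 0.6, 0.6])

```text
time_s: 3.88
ee_pos: [0.5278, 0.309, 0.14]
ee_rot: [-57.8, 89.8, -147.8]
wrist_force: [0.0, 0.6, -0.1]
grip_width: 0.0512
```

```bash
python3 - <<'E'
from h import *
plan((.5284,.312,.052),0)
for c in("scene","top"):
    im=robot.snapshot(c);a=im[90:290,400:600] if c=="scene" else im[180:360,90:270]
    cv2.imwrite(f"pics/{c}2.png",cv2.resize(a,None,fx=3,fy=3)[:,:,::-1])
E
```

```text
R cols [[-0.002, -0.002, -1.0], [1.0, -0.0, -0.002], [-0.0, -1.0, 0.002]] shift [88.   0.8 -3.2] turn [-0.     0.002  0.002]
```

View pics/scene2.png

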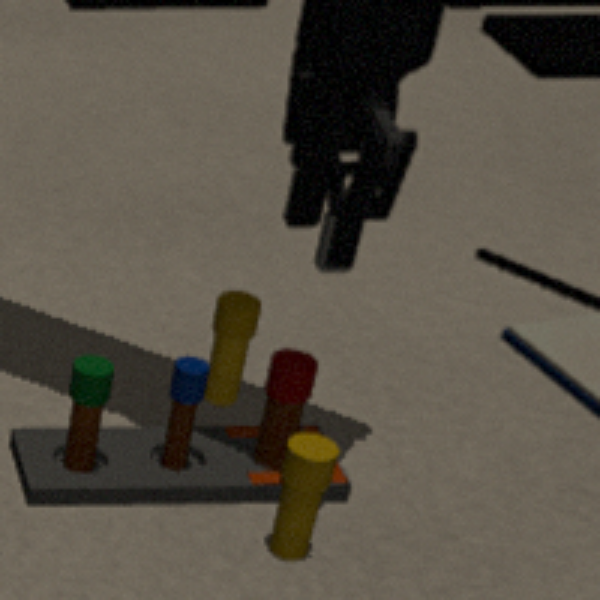

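View pics/top2.png

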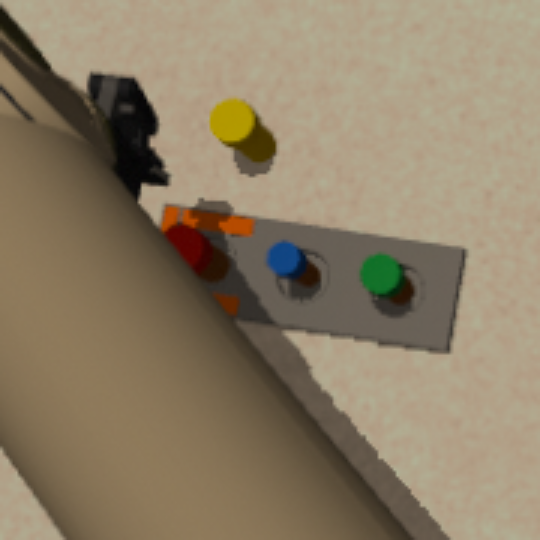

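>>> send_rows(translation=[[30, 0.8, -3.2], [60, 0.8, -3.2], [80, 0.8, -3.2], [88, 0.8, -3.2], [88, 0.8, -3.2], [88, 0.8, -3.2]], dr=[[0, 0.002, 0.002], [0, 0.002, 0.002], [0, 0.002, 0.002], [0, 0.002, 0.002], [0, 0.002, 0.002], [0, 0.002, 0.002]], gripper=[0.6, 0.6, 0.6, 0.6, 0.6, 0.6])

```text
time_s: 4.48
ee_pos: [0.5301, 0.3133, 0.0546]
ee_rot: [127.4, 89.7, 37.4]
wrist_force: [0.2, 1.1, 0.8]
grip_width: 0.0513
```

```bash
python3 - <<'E'
from h import *
s=robot.observe();print(s["ee_pos"],s["wrist_force"])
im=robot.snapshot("scene");cv2.imwrite("pics/s3.png",cv2.resize(im[130:300,400:580],None,fx=4,fy=4)[:,:,::-1])
E
```

```text
[0.5301441  0.31332229 0.05464725] [0.15637012 1.12243452 0.76900847]
```

View pics/s3.png

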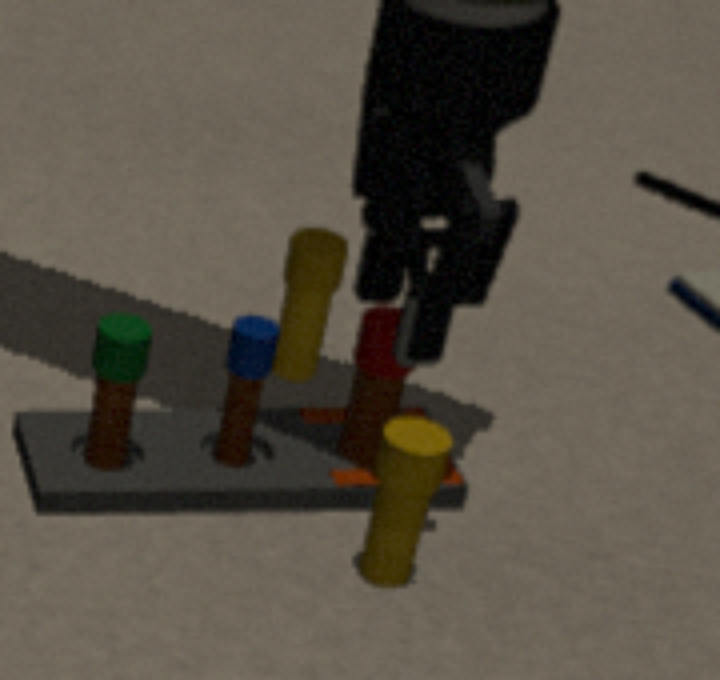

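```bash
python3 - <<'E'
from h import *
for X in((.56,.313,.055),(.56,.302,.055),(.56,.324,.055),(.528,.312,.086)):
    p=proj("scene",X);print(X,(p-[400,130])*4)
E
```

```text
(0.56, 0.313, 0.055) [400.7603369  407.52636267]
(0.56, 0.302, 0.055) [378.14500255 408.0933096 ]
(0.56, 0.324, 0.055) [423.34707837 406.96009849]
(0.528, 0.312, 0.086) [389.55184852 316.66831531]
```

```bash
python3 - <<'E'
from h import *
for z in (.055,.065,.075,.085):
  for x in(.565,.53,.495):
    print(z,x,((proj("scene",(x,.313,z))-[400,130])*4).round())
for p in((420,360),(378,296)):
  p=np.array(p)/4+[400,130]
  for z in(.055,.065,.075): print(p,onplane("scene",p,z).round(3))
E
```

```text
0.055 0.565 [404. 413.]
0.055 0.53 [380. 373.]
0.055 0.495 [357. 335.]
0.065 0.565 [409. 396.]
0.065 0.53 [384. 356.]
0.065 0.495 [361. 318.]
0.075 0.565 [413. 378.]
0.075 0.53 [388. 338.]
0.075 0.495 [365. 301.]
0.085 0.565 [417. 360.]
0.085 0.53 [393. 321.]
0.085 0.495 [369. 283.]
[505. 220.] [0.519 0.337 0.055]
[505. 220.] [0.534 0.329 0.065]
[505. 220.] [0.55  0.322 0.075]
[494.5 204. ] [0.458 0.336 0.055]
[494.5 204. ] [0.475 0.328 0.065]
[494.5 204. ] [0.491 0.321 0.075]
```

```bash
python3 - <<'E'
from h import *
for X in((.151,-.607,.208),(.151,-.607,.221),(.151+.012,-.607-.05,.221),(.151-.012,-.607+.05,.221)):print(X,proj("scene",X).round(1))
for X in((.56,.309,.14),(.56,.309,.15),(.56,.309,.16),(.495,.309,.15)):print(X,((proj("scene",X)-[400,90])*3).round())
im=cv2.imread("pics/scene0.png");cv2.imwrite("pics/g0.png",cv2.convertScaleAbs(cv2.resize(im[0:90,0:110],None,fx=6,fy=6),alpha=2.5))
im=cv2.imread("pics/s3.png");cv2.imwrite("pics/g3.png",cv2.convertScaleAbs(im[180:440,280:560],alpha=3))
E
```

```text
(0.151, -0.607, 0.208) [50.6 82.6]
(0.151, -0.607, 0.221) [49.1 76.8]
(0.163, -0.657, 0.221) [23.6 78.7]
(0.13899999999999998, -0.5569999999999999, 0.221) [74. 75.]
(0.56, 0.309, 0.14) [322. 309.]
(0.56, 0.309, 0.15) [326. 295.]
(0.56, 0.309, 0.16) [329. 280.]
(0.495, 0.309, 0.15) [291. 244.]
```

View pics/g0.png

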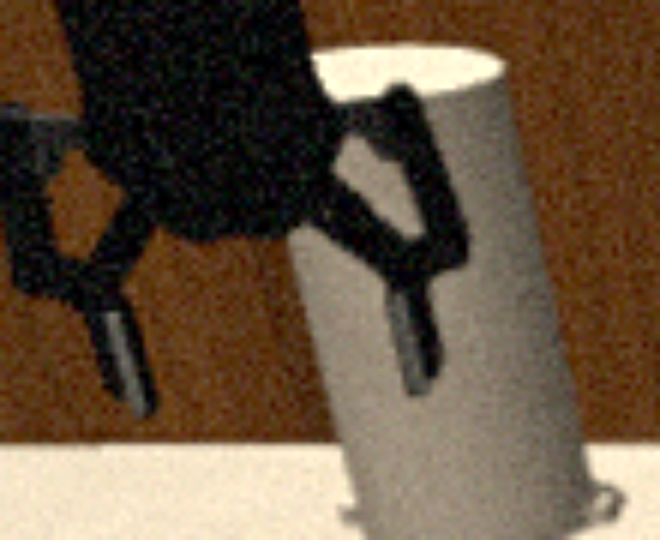

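View pics/g3.png

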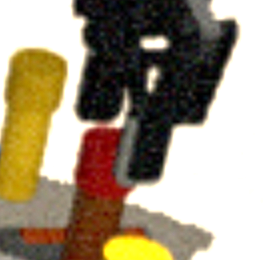

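The image shows the fingertips at about z 0.078, roughly 20 mm higher than the reported TCP implies. They overlap only the top of the cap. Lowering 14 mm is safe under either reading, so I lower and look again.

>>> send_rows(translation=[[7, 0, 0], [14, 0, 0], [14, 0, 0]], dr=[[0, 0, 0], [0, 0, 0], [0, 0, 0]], gripper=[0.6, 0.6, 0.6])

```text
time_s: 4.78
ee_pos: [0.5289, 0.3126, 0.0378]
ee_rot: [132.5, 89.9, 42.5]
wrist_force: [-1.3, 0.5, -0.6]
grip_width: 0.0512
```

```bash
python3 - <<'E'
from h import *
s=robot.observe();print(s["ee_pos"],s["wrist_force"])
im=robot.snapshot("scene")[:,:,::-1];cv2.imwrite("pics/s4.png",cv2.convertScaleAbs(cv2.resize(im[150:270,440:560],None,fx=5,fy=5),alpha=2.5))
im=robot.snapshot("top")[:,:,::-1];cv2.imwrite("pics/t4.png",cv2.resize(im[180:340,90:270],None,fx=4,fy=4))
E
```

```text
[0.52886491 0.31258652 0.03776911] [-1.31317048  0.45513922 -0.64676121]
```

View pics/s4.png

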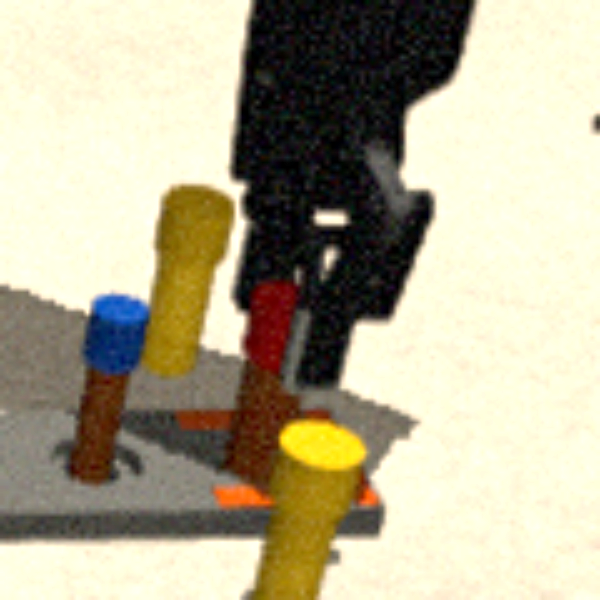

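View pics/t4.png

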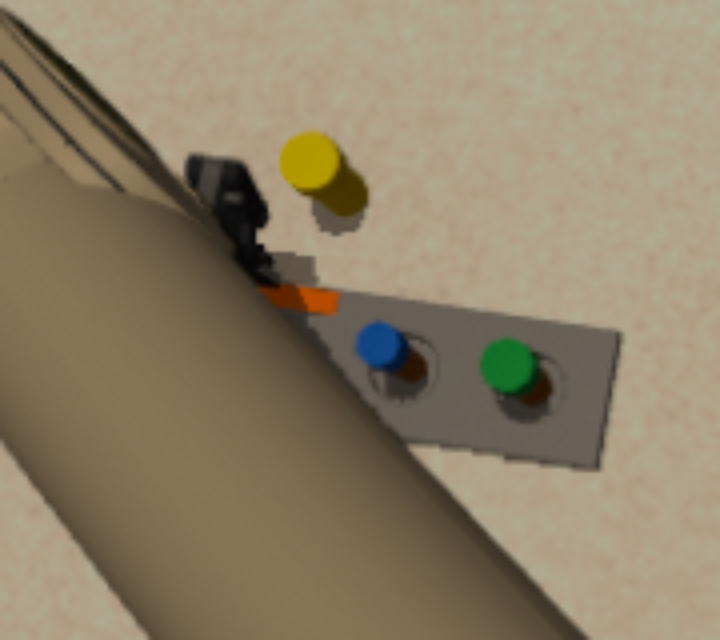

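```bash
python3 - <<'E'
from h import *
for a in((155.5,248.8),(153,247),(157,251)):print(tri([("top",a),("scene",(503.6,226.5))]))
print(onplane("scene",(503.6,226.5),.06),onplane("scene",(503.6,226.5),.05))
E
```

```text
(array([0.55920519, 0.31505248, 0.06618373]), np.float64(1.2997998178632315))
(array([0.56095424, 0.31697196, 0.06783629]), np.float64(0.18354105140019783))
(array([0.55627605, 0.31438091, 0.06386067]), np.float64(2.411656173483152))
[0.54938024 0.32226282 0.06      ] [0.53449769 0.32950547 0.05      ]
```

Triangulation puts the fingertips at z about 0.066, straddling the cap (0.062 to 0.086). That is a good height, so I close.

>>> send_rows(translation=[[0, 0, 0], [0, 0, 0], [0, 0, 0], [0, 0, 0], [0, 0, 0], [0, 0, 0], [0, 0, 0], [0, 0, 0]], dr=[[0, 0, 0], [0, 0, 0], [0, 0, 0], [0, 0, 0], [0, 0, 0], [0, 0, 0], [0, 0, 0], [0, 0, 0]], gripper=[0.2, 0.2, 0.2, 0.2, 0.2, 0.2, 0.2, 0.2])

```text
time_s: 5.55
ee_pos: [0.5295, 0.3133, 0.0392]
ee_rot: [130.3, 89.8, 40.3]
wrist_force: [0.7, 0.7, 5.0]
grip_width: 0.0281
```

```bash
python3 - <<'E'
from h import *
s=robot.observe();print(s["ee_pos"],s["wrist_force"],s["grip_width"])
im=robot.snapshot("scene")[:,:,::-1];cv2.imwrite("pics/s5.png",cv2.convertScaleAbs(cv2.resize(im[150:270,440:560],None,fx=5,fy=5),alpha=2.5))
E
```

```text
[0.52945908 0.31330583 0.03917981] [0.66380086 0.68962772 5.04350921] 0.028123851026278866
```

View pics/s5.png

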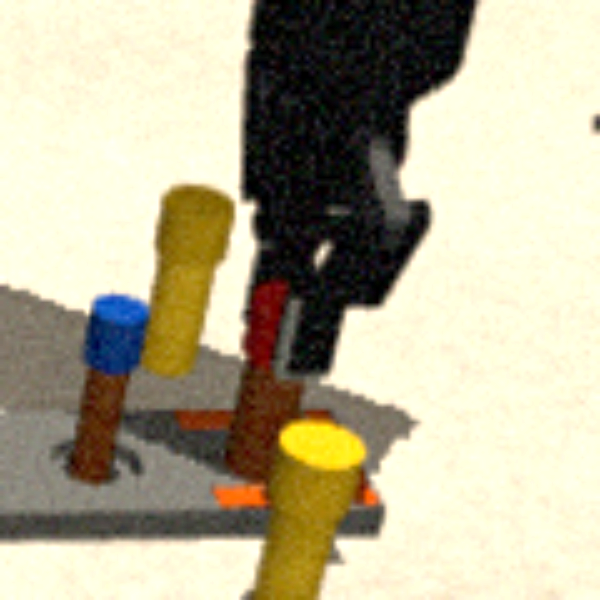

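>>> send_rows(translation=[[-20, 0, 0], [-60, 0, 0], [-100, 0, 0], [-140, 0, 0], [-160, 0, 0], [-160, 0, 0], [-160, 0, 0]], dr=[[0, 0, 0], [0, 0, 0], [0, 0, 0], [0, 0, 0], [0, 0, 0], [0, 0, 0], [0, 0, 0]], gripper=[0.2, 0.2, 0.2, 0.2, 0.2, 0.2, 0.2])

```text
time_s: 6.18
ee_pos: [0.5291, 0.3129, 0.1993]
ee_rot: [122.7, 89.8, 32.7]
wrist_force: [0.5, 1.1, -2.1]
grip_width: 0.0282
```

```bash
python3 - <<'E'
from h import *
s=robot.observe();print(s["time_s"],s["ee_pos"],s["wrist_force"],s["grip_width"],s["joint_pos"].round())
plan((.5622,-.2120,.20),-11.9)
im=robot.snapshot("scene")[:,:,::-1];cv2.imwrite("pics/s6.png",cv2.convertScaleAbs(cv2.resize(im[60:270,400:600],None,fx=2.8,fy=2.8),alpha=2.5))
E
```

```text
6.1833 [0.52909442 0.31286085 0.19931449] [ 0.50560494  1.07294507 -2.07341979] 0.028240570163351283 [  4.  26. -53.  84.  21.  80. -49.]
R cols [[0.003, 0.002, -1.0], [1.0, -0.0, 0.003], [-0.0, -1.0, -0.002]] shift [ -1.7  33.2 524.9] turn [ 0.208 -0.003 -0.003]
```

View pics/s6.png

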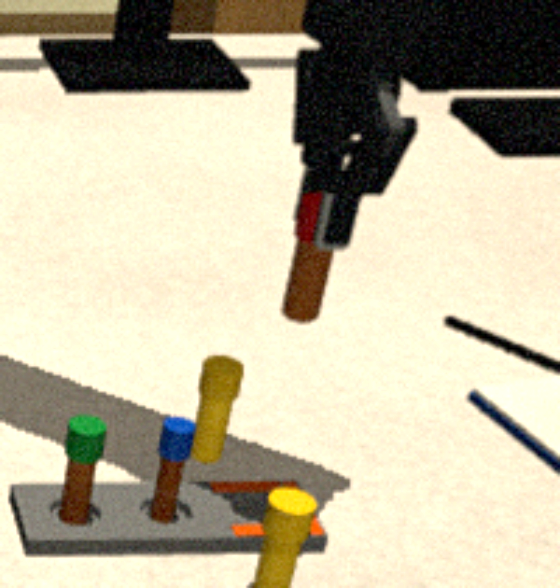

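The marked place is now empty and the vial hangs upright in the grip. Next I carry it over the block.

>>> send_rows(translation=[[0, 10, 40], [0, 16, 80], [0, 22, 120], [0, 26, 160], [0, 28, 200], [0, 30, 240], [0, 32, 280], [0, 33, 320], [0, 33, 360], [0, 33, 400], [0, 33, 440], [0, 33, 475]], dr=[[0.02, -0.003, -0.003], [0.04, -0.003, -0.003], [0.06, -0.003, -0.003], [0.08, -0.003, -0.003], [0.1, -0.003, -0.003], [0.12, -0.003, -0.003], [0.14, -0.003, -0.003], [0.16, -0.003, -0.003], [0.18, -0.003, -0.003], [0.208, -0.003, -0.003], [0.208, -0.003, -0.003], [0.208, -0.003, -0.003]], gripper=[0.2, 0.2, 0.2, 0.2, 0.2, 0.2, 0.2, 0.2, 0.2, 0.2, 0.2, 0.2])

```text
time_s: 7.23
ee_pos: [0.5602, -0.1654, 0.1958]
ee_rot: [-71.3, 89.7, -173.3]
wrist_force: [0.6, -0.1, -0.1]
grip_width: 0.0282
```

```bash
python3 - <<'E'
from h import *
s=robot.observe();print(s["time_s"],s["ee_pos"],s["wrist_force"],s["grip_width"],s["joint_pos"].round())
plan((.5622,-.2115,.155),-11.9)
E
```

```text
7.2333 [ 0.56020837 -0.16544583  0.19576315] [ 0.57953413 -0.14487098 -0.10989022] 0.02820127877347992 [ 46.  19. -42.  89.  13.  77. -10.]
R cols [[-0.004, -0.001, -1.0], [0.978, -0.208, -0.004], [-0.208, -0.978, 0.001]] shift [40.8 11.7 44.6] turn [-0.002  0.001  0.004]
```

>>> send_rows(translation=[[0, 6, 22], [10, 12, 45], [30, 12, 45], [41, 12, 45], [41, 12, 45], [41, 12, 45]], dr=[[0, 0.001, 0.004], [0, 0.001, 0.004], [0, 0.001, 0.004], [0, 0.001, 0.004], [0, 0.001, 0.004], [0, 0.001, 0.004]], gripper=[0.2, 0.2, 0.2, 0.2, 0.2, 0.2])

```text
time_s: 7.73
ee_pos: [0.5636, -0.2073, 0.1558]
ee_rot: [163.6, 89.9, 61.7]
wrist_force: [0.2, 0.3, -0.3]
grip_width: 0.0284
```

```bash
python3 - <<'E'
from h import *
s=robot.observe();print(s["time_s"],s["ee_pos"],s["wrist_force"],s["grip_width"])
for c,(x,y,w,h) in(("scene",(110,130,190,150)),("top",(340,180,200,160))):
    im=robot.snapshot(c)[:,:,::-1];cv2.imwrite(f"pics/{c}7.png",cv2.convertScaleAbs(cv2.resize(im[y:y+h,x:x+w],None,fx=4,fy=4,interpolation=cv2.INTER_CUBIC),alpha=2 if c=="scene" else 1.3))
print(proj("scene",(s["ee_pos"][0],s["ee_pos"][1],s["ee_pos"][2]-.033)))
E
```

```text
7.7333 [ 0.56358765 -0.20731161  0.15576434] [ 0.2200678   0.31312256 -0.28852365] 0.02836047870231256
[220.7805524  208.33901733]
```

View pics/scene7.png

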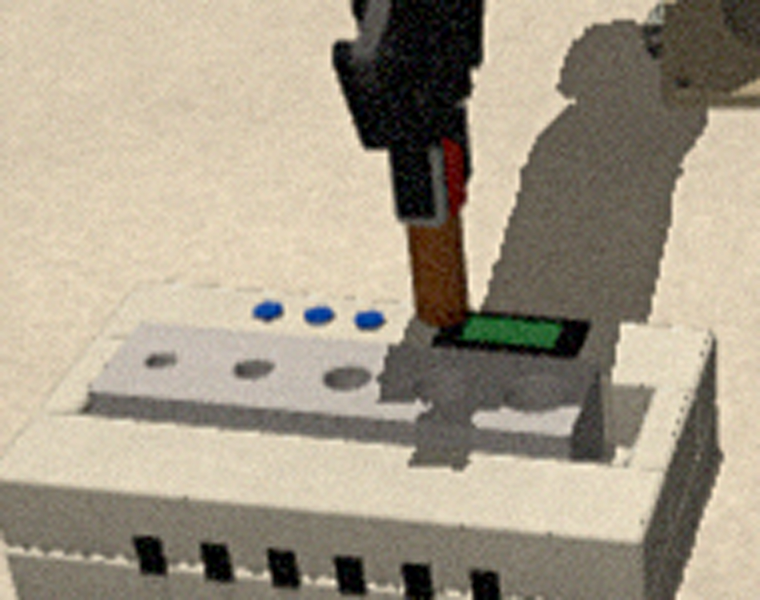

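View pics/top7.png

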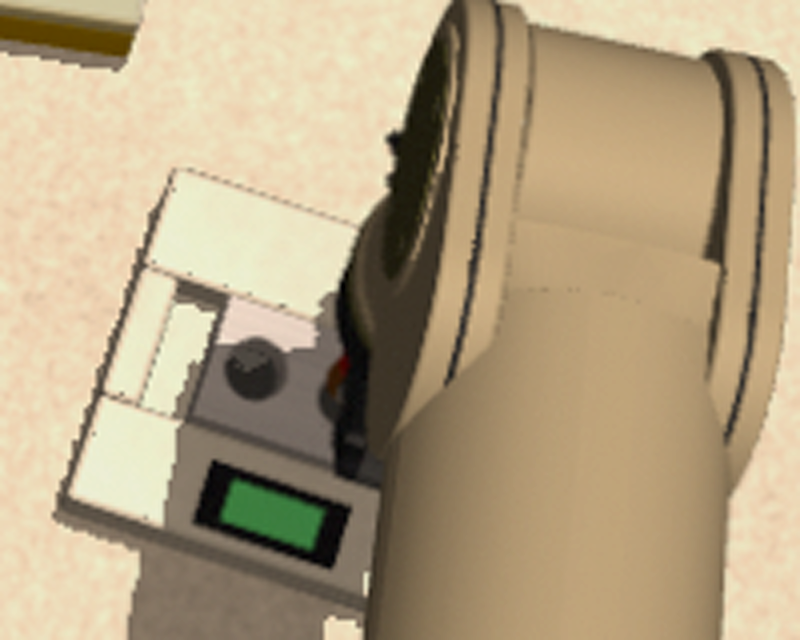

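>>> send_rows(translation=[[0, 0, 0]], dr=[[0, 0, 0]], gripper=[0.2])

```text
time_s: 7.92
ee_pos: [0.5648, -0.208, 0.1578]
ee_rot: [87.7, 89.8, -14.1]
wrist_force: [-0.2, 0.2, -1.0]
grip_width: 0.0283
```

>>> send_rows(translation=[[0, 0, 0]], dr=[[0, 0, 0]], gripper=[0.2])

```text
time_s: 8.0
ee_pos: [0.5647, -0.2084, 0.1578]
ee_rot: [85.3, 89.8, -16.6]
wrist_force: [-0.0, -0.6, -1.1]
grip_width: 0.0282
```

>>> send_rows(translation=[[0, 0, 0]], dr=[[0, 0, 0]], gripper=[0.2])

```text
time_s: 8.08
ee_pos: [0.5646, -0.2086, 0.1576]
ee_rot: [85.5, 89.8, -16.4]
wrist_force: [-0.2, 0.3, 0.1]
grip_width: 0.0281
```

>>> send_rows(translation=[[0, 0, 0]], dr=[[0, 0, 0]], gripper=[0.2])

```text
time_s: 8.17
ee_pos: [0.5644, -0.2087, 0.1573]
ee_rot: [86.3, 89.8, -15.6]
wrist_force: [0.9, 0.7, -0.0]
grip_width: 0.0282
```

>>> send_rows(translation=[[10, -1.9, 2.5], [20, -1.9, 2.5], [27, -1.9, 2.5], [30, -1.9, 2.5], [30, -1.9, 2.5], [30, -1.9, 2.5], [30, -1.9, 2.5], [30, -1.9, 2.5]], dr=[[0, 0, 0], [0, 0, 0], [0, 0, 0], [0, 0, 0], [0, 0, 0], [0, 0, 0], [0, 0, 0], [0, 0, 0]], gripper=[0.2, 0.2, 0.2, 0.2, 0.2, 0.2, 0.2, 0.2])

```text
time_s: 8.83
ee_pos: [0.5622, -0.2108, 0.1273]
ee_rot: [88.7, 89.8, -13.2]
wrist_force: [-0.7, -0.6, -0.1]
grip_width: 0.0286
```

```bash
python3 - <<'E'
from h import *
s=robot.observe();print(s["time_s"],s["ee_pos"],s["wrist_force"],s["grip_width"])
im=robot.snapshot("scene")[:,:,::-1];x,y,w,h=180,170,100,80;cv2.imwrite("pics/s8.png",cv2.convertScaleAbs(cv2.resize(im[y:y+h,x:x+w],None,fx=7,fy=7,interpolation=cv2.INTER_CUBIC),alpha=2.2))
e=s["ee_pos"]
for z in(.033,.035):print(((proj("scene",(e[0],e[1]-.0014,e[2]-z))-[180,170]+.5)*7))
print((proj("scene",(.562,-.2121,.085))-[180,170]+.5)*7)
plan((.562,-.2107,.12),-11.9)
E
```

```text
8.8333 [ 0.56221726 -0.21083052  0.12729914] [-0.68977631 -0.61059261 -0.05054945] 0.02855969407470818
[279.58795736 364.3211741 ]
[280.27157778 370.87073746]
[283.3319269  394.17243553]
R cols [[0.004, -0.001, -1.0], [0.978, -0.206, 0.004], [-0.206, -0.978, 0.0]] shift [ 7.3 -0.3 -0.1] turn [-0.     0.    -0.004]
```

View pics/s8.png

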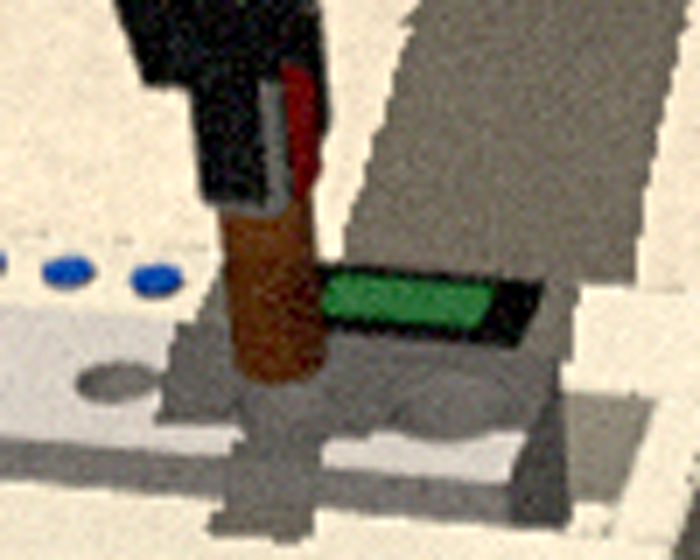

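The foot shows at (281,365) and the bore mouth is predicted at (283,394), so they are aligned in y. I descend gently.

>>> send_rows(translation=[[2, -0.2, 0], [4, -0.2, 0], [5, -0.2, 0], [6, -0.2, 0], [7, -0.2, 0], [7.5, -0.2, 0]], dr=[[0, 0, -0.004], [0, 0, -0.004], [0, 0, -0.004], [0, 0, -0.004], [0, 0, -0.004], [0, 0, -0.004]], gripper=[0.2, 0.2, 0.2, 0.2, 0.2, 0.2])

```text
time_s: 9.38
ee_pos: [0.5617, -0.2108, 0.1192]
ee_rot: [-93.4, 89.9, 164.7]
wrist_force: [0.2, 0.2, -0.9]
grip_width: 0.0284
```

>>> send_rows(translation=[[0.5, 0, 0], [1, 0, 0], [1, 0, 0]], dr=[[0, 0, 0], [0, 0, 0], [0, 0, 0]], gripper=[0.2, 0.2, 0.2])

```text
time_s: 9.63
ee_pos: [0.5617, -0.2108, 0.1183]
ee_rot: [-90.1, 89.9, 168.0]
wrist_force: [-0.0, 0.0, -0.6]
grip_width: 0.0282
```

>>> send_rows(translation=[[0.5, 0, 0], [1, 0, 0], [1, 0, 0]], dr=[[0, 0, 0], [0, 0, 0], [0, 0, 0]], gripper=[0.2, 0.2, 0.2])

```text
time_s: 9.88
ee_pos: [0.5617, -0.2108, 0.1173]
ee_rot: [-91.7, 89.9, 166.4]
wrist_force: [1.4, 1.4, 0.0]
grip_width: 0.0283
```

>>> send_rows(translation=[[0.5, 0, 0], [1, 0, 0], [1, 0, 0]], dr=[[0, 0, 0], [0, 0, 0], [0, 0, 0]], gripper=[0.2, 0.2, 0.2])

```text
time_s: 10.13
ee_pos: [0.5617, -0.2108, 0.1163]
ee_rot: [-92.6, 89.9, 165.5]
wrist_force: [0.4, -0.3, -0.7]
grip_width: 0.028
```

>>> send_rows(translation=[[0.5, 0, 0], [1, 0, 0], [1, 0, 0]], dr=[[0, 0, 0], [0, 0, 0], [0, 0, 0]], gripper=[0.2, 0.2, 0.2])

```text
time_s: 10.38
ee_pos: [0.5617, -0.2108, 0.1153]
ee_rot: [-89.9, 89.9, 168.2]
wrist_force: [0.5, -0.1, -1.7]
grip_width: 0.0282
```

>>> send_rows(translation=[[0.5, 0, 0], [1, 0, 0], [1, 0, 0]], dr=[[0, 0, 0], [0, 0, 0], [0, 0, 0]], gripper=[0.2, 0.2, 0.2])

```text
time_s: 10.63
ee_pos: [0.5617, -0.2108, 0.1142]
ee_rot: [-92.2, 89.9, 165.9]
wrist_force: [-0.9, 0.2, -1.0]
grip_width: 0.0282
```

>>> send_rows(translation=[[0.5, 0, 0], [1, 0, 0], [1, 0, 0]], dr=[[0, 0, 0], [0, 0, 0], [0, 0, 0]], gripper=[0.2, 0.2, 0.2])

```text
time_s: 10.88
ee_pos: [0.5617, -0.2108, 0.1133]
ee_rot: [-93.6, 89.9, 164.5]
wrist_force: [0.4, -0.6, -0.3]
grip_width: 0.0279
```

>>> send_rows(translation=[[0.5, 0, 0], [1, 0, 0], [1, 0, 0]], dr=[[0, 0, 0], [0, 0, 0], [0, 0, 0]], gripper=[0.2, 0.2, 0.2])

```text
time_s: 11.13
ee_pos: [0.5617, -0.2108, 0.1123]
ee_rot: [-94.2, 89.9, 163.9]
wrist_force: [-0.1, -0.2, -0.6]
grip_width: 0.0288
```

>>> send_rows(translation=[[0.5, 0, 0], [1, 0, 0], [1, 0, 0]], dr=[[0, 0, 0], [0, 0, 0], [0, 0, 0]], gripper=[0.2, 0.2, 0.2])

```text
time_s: 11.38
ee_pos: [0.5617, -0.2108, 0.1113]
ee_rot: [-91.7, 89.9, 166.4]
wrist_force: [0.2, -0.0, -1.8]
grip_width: 0.0281
```

```bash
python3 - <<'E'
from h import *
s=robot.observe();print(s["time_s"],s["ee_pos"],s["wrist_force"],s["moment"],s["grip_width"])
im=robot.snapshot("scene")[:,:,::-1];x,y,w,h=180,170,100,80;cv2.imwrite("pics/s9.png",cv2.convertScaleAbs(cv2.resize(im[y:y+h,x:x+w],None,fx=7,fy=7,interpolation=cv2.INTER_CUBIC),alpha=2.8))
E
```

```text
11.3833 [ 0.56168193 -0.21078265  0.11126809] [ 0.15286492 -0.00285258 -1.76953479] [ 0.06101107 -0.01771971  0.02669827] 0.028089128690433462
```

View pics/s9.png

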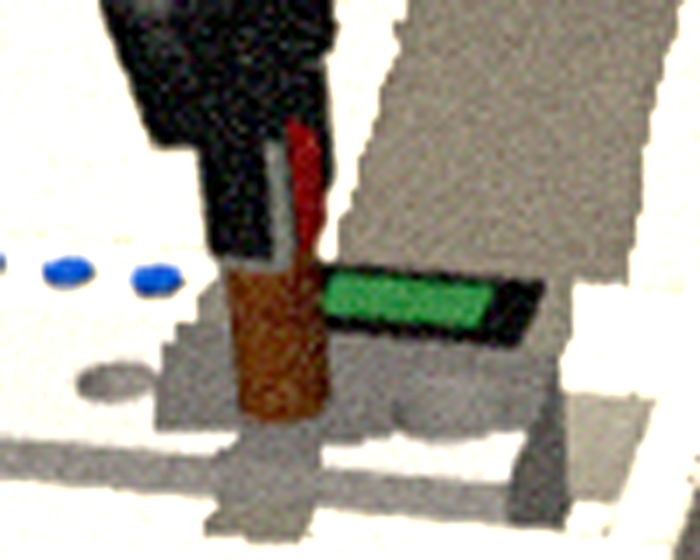

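The visible body has shortened from 172 to 153 px, so the vial has entered the bore. No contact force shows.

>>> send_rows(translation=[[1, 0, 0], [2, 0, 0], [3, 0, 0], [4, 0, 0], [4, 0, 0]], dr=[[0, 0, 0], [0, 0, 0], [0, 0, 0], [0, 0, 0], [0, 0, 0]], gripper=[0.2, 0.2, 0.2, 0.2, 0.2])

```text
time_s: 11.85
ee_pos: [0.5616, -0.2108, 0.1071]
ee_rot: [-92.4, 89.9, 165.7]
wrist_force: [0.1, 0.0, -1.3]
grip_width: 0.028
```

>>> send_rows(translation=[[1, 0, 0], [2, 0, 0], [3, 0, 0], [4, 0, 0], [4, 0, 0]], dr=[[0, 0, 0], [0, 0, 0], [0, 0, 0], [0, 0, 0], [0, 0, 0]], gripper=[0.2, 0.2, 0.2, 0.2, 0.2])

```text
time_s: 12.27
ee_pos: [0.5616, -0.2108, 0.1031]
ee_rot: [-92.2, 89.9, 165.9]
wrist_force: [0.3, 0.8, -0.9]
grip_width: 0.028
```

>>> send_rows(translation=[[1, 0, 0], [2, 0, 0], [3, 0, 0], [3, 0, 0]], dr=[[0, 0, 0], [0, 0, 0], [0, 0, 0], [0, 0, 0]], gripper=[0.2, 0.2, 0.2, 0.2])

```text
time_s: 12.6
ee_pos: [0.5616, -0.2108, 0.1001]
ee_rot: [-92.5, 89.9, 165.5]
wrist_force: [-0.3, 0.5, -0.5]
grip_width: 0.0279
```

>>> send_rows(translation=[[0.5, 0, 0], [1, 0, 0], [1.5, 0, 0], [2, 0, 0], [2, 0, 0]], dr=[[0, 0, 0], [0, 0, 0], [0, 0, 0], [0, 0, 0], [0, 0, 0]], gripper=[0.2, 0.2, 0.2, 0.2, 0.2])

```text
time_s: 13.02
ee_pos: [0.5617, -0.2108, 0.0983]
ee_rot: [-91.8, 89.9, 166.3]
wrist_force: [-0.0, 0.4, -0.9]
grip_width: 0.028
```

>>> send_rows(translation=[[0.5, 0, 0], [1, 0, 0], [1.5, 0, 0], [2, 0, 0], [2, 0, 0]], dr=[[0, 0, 0], [0, 0, 0], [0, 0, 0], [0, 0, 0], [0, 0, 0]], gripper=[0.2, 0.2, 0.2, 0.2, 0.2])

```text
time_s: 13.43
ee_pos: [0.5617, -0.2108, 0.0963]
ee_rot: [-92.6, 89.9, 165.4]
wrist_force: [-0.5, -0.8, -0.2]
grip_width: 0.0286
```

>>> send_rows(translation=[[0.5, 0, 0], [1, 0, 0], [1, 0, 0], [1, 0, 0]], dr=[[0, 0, 0], [0, 0, 0], [0, 0, 0], [0, 0, 0]], gripper=[0.2, 0.2, 0.2, 0.2])

```text
time_s: 13.77
ee_pos: [0.5617, -0.2108, 0.0954]
ee_rot: [-91.1, 89.9, 167.0]
wrist_force: [1.6, 0.2, -0.5]
grip_width: 0.028
```

>>> send_rows(translation=[[0.5, 0, 0], [1, 0, 0], [1, 0, 0]], dr=[[0, 0, 0], [0, 0, 0], [0, 0, 0]], gripper=[0.2, 0.2, 0.2])

```text
time_s: 14.02
ee_pos: [0.5617, -0.2108, 0.0943]
ee_rot: [-91.1, 89.9, 167.0]
wrist_force: [-0.1, 0.7, -0.5]
grip_width: 0.028
```

>>> send_rows(translation=[[0.5, 0, 0], [1, 0, 0], [1, 0, 0]], dr=[[0, 0, 0], [0, 0, 0], [0, 0, 0]], gripper=[0.2, 0.2, 0.2])

```text
time_s: 14.27
ee_pos: [0.5618, -0.2109, 0.0938]
ee_rot: [-77.3, 89.9, -179.2]
wrist_force: [-1.9, 0.7, 5.0]
grip_width: 0.0278
```

>>> send_rows(translation=[[0.5, 0, 0], [1, 0, 0], [1, 0, 0]], dr=[[0, 0, 0], [0, 0, 0], [0, 0, 0]], gripper=[0.2, 0.2, 0.2])

```text
time_s: 14.52
ee_pos: [0.5618, -0.2108, 0.0927]
ee_rot: [-77.6, 90.0, -179.5]
wrist_force: [-1.7, 0.4, 4.6]
grip_width: 0.028
```

>>> send_rows(translation=[[0.5, 0, 0], [1, 0, 0], [1, 0, 0]], dr=[[0, 0, 0], [0, 0, 0], [0, 0, 0]], gripper=[0.2, 0.2, 0.2])

```text
time_s: 14.77
ee_pos: [0.5618, -0.2109, 0.0916]
ee_rot: [-78.3, 89.9, 179.8]
wrist_force: [-1.9, -0.2, 3.8]
grip_width: 0.0283
```

The plunger contact at TCP 0.094 matches the expected foot height of 0.061. Home should be at TCP about 0.082.

>>> send_rows(translation=[[0.5, 0, 0], [1, 0, 0], [1.5, 0, 0], [2, 0, 0], [2.5, 0, 0], [3, 0, 0], [3, 0, 0]], dr=[[0, 0, 0], [0, 0, 0], [0, 0, 0], [0, 0, 0], [0, 0, 0], [0, 0, 0], [0, 0, 0]], gripper=[0.2, 0.2, 0.2, 0.2, 0.2, 0.2, 0.2])

```text
time_s: 15.35
ee_pos: [0.5618, -0.2108, 0.0886]
ee_rot: [-81.8, 89.9, 176.3]
wrist_force: [-1.8, 0.7, 4.3]
grip_width: 0.0282
```

>>> send_rows(translation=[[0.5, 0, 0], [1, 0, 0], [1.5, 0, 0], [2, 0, 0], [2.5, 0, 0], [3, 0, 0], [3, 0, 0]], dr=[[0, 0, 0], [0, 0, 0], [0, 0, 0], [0, 0, 0], [0, 0, 0], [0, 0, 0], [0, 0, 0]], gripper=[0.2, 0.2, 0.2, 0.2, 0.2, 0.2, 0.2])

```text
time_s: 15.93
ee_pos: [0.5618, -0.2108, 0.0855]
ee_rot: [-85.4, 89.9, 172.7]
wrist_force: [-1.9, 0.4, 4.6]
grip_width: 0.0281
```

>>> send_rows(translation=[[0.5, 0, 0], [1, 0, 0], [1, 0, 0]], dr=[[0, 0, 0], [0, 0, 0], [0, 0, 0]], gripper=[0.2, 0.2, 0.2])

```text
time_s: 16.18
ee_pos: [0.5618, -0.2109, 0.0845]
ee_rot: [-82.6, 89.9, 175.5]
wrist_force: [-1.9, 0.7, 4.1]
grip_width: 0.0283
```

>>> send_rows(translation=[[0.5, 0, 0], [1, 0, 0], [1, 0, 0]], dr=[[0, 0, 0], [0, 0, 0], [0, 0, 0]], gripper=[0.2, 0.2, 0.2])

```text
time_s: 16.43
ee_pos: [0.5618, -0.2109, 0.0835]
ee_rot: [-85.5, 89.9, 172.6]
wrist_force: [-1.6, 0.2, 4.7]
grip_width: 0.028
```

>>> send_rows(translation=[[0.3, 0, 0], [0.6, 0, 0], [0.6, 0, 0]], dr=[[0, 0, 0], [0, 0, 0], [0, 0, 0]], gripper=[0.2, 0.2, 0.2])

```text
time_s: 16.68
ee_pos: [0.5618, -0.2108, 0.0829]
ee_rot: [-86.8, 89.9, 171.3]
wrist_force: [-1.7, 0.5, 4.2]
grip_width: 0.0281
```

>>> send_rows(translation=[[0.3, 0, 0], [0.6, 0, 0], [0.6, 0, 0]], dr=[[0, 0, 0], [0, 0, 0], [0, 0, 0]], gripper=[0.2, 0.2, 0.2])

```text
time_s: 16.93
ee_pos: [0.5618, -0.2108, 0.0823]
ee_rot: [-88.3, 90.0, 169.8]
wrist_force: [-2.2, 0.6, 5.0]
grip_width: 0.0283
```

>>> send_rows(translation=[[0.3, 0, 0], [0.6, 0, 0], [0.6, 0, 0]], dr=[[0, 0, 0], [0, 0, 0], [0, 0, 0]], gripper=[0.2, 0.2, 0.2])

```text
time_s: 17.18
ee_pos: [0.5619, -0.2108, 0.0821]
ee_rot: [-73.6, 90.0, -175.5]
wrist_force: [-2.3, 1.3, 8.9]
grip_width: 0.0283
```

>>> send_rows(translation=[[0.2, 0, 0], [0.4, 0, 0], [0.4, 0, 0]], dr=[[0, 0, 0], [0, 0, 0], [0, 0, 0]], gripper=[0.2, 0.2, 0.2])

```text
time_s: 17.43
ee_pos: [0.5619, -0.2109, 0.082]
ee_rot: [-55.7, 90.0, -157.6]
wrist_force: [-3.7, 0.2, 10.7]
grip_width: 0.0281
```

The force rose to about 10 N as z stopped at 0.082. That is 12 mm below the plunger contact, so the vial is home. I release.

>>> send_rows(translation=[[0, 0, 0], [0, 0, 0], [0, 0, 0], [0, 0, 0], [0, 0, 0]], dr=[[0, 0, 0], [0, 0, 0], [0, 0, 0], [0, 0, 0], [0, 0, 0]], gripper=[0.45, 0.55, 0.6, 0.6, 0.6])

```text
time_s: 17.85
ee_pos: [0.5616, -0.2107, 0.0809]
ee_rot: [-97.7, 89.9, 160.3]
wrist_force: [0.4, 0.3, -0.4]
grip_width: 0.0512
```

>>> send_rows(translation=[[-10, 0, 0], [-40, 0, 0], [-80, 0, 0], [-120, 0, 0], [-140, 0, 0], [-140, 0, 250], [-140, 0, 250], [-140, 0, 250], [-140, 0, 250], [-140, 0, 250], [-140, 0, 250], [-140, 0, 250]], dr=[[0, 0, 0], [0, 0, 0], [0, 0, 0], [0, 0, 0], [0, 0, 0], [0, 0, 0], [0, 0, 0], [0, 0, 0], [0, 0, 0], [0, 0, 0], [0, 0, 0], [0, 0, 0]], gripper=[0.6, 0.6, 0.6, 0.6, 0.6, 0.6, 0.6, 0.6, 0.6, 0.6, 0.6, 0.6])

```text
time_s: 18.85
ee_pos: [0.5048, -0.4655, 0.2205]
ee_rot: [-39.3, 89.7, -141.9]
wrist_force: [-0.1, -1.4, -0.2]
grip_width: 0.0516
```

```bash
python3 - <<'E'
from h import *
s=robot.observe();print(s["time_s"],s["ee_pos"],s["wrist_force"],s["grip_width"])
for c,(x,y,w,h) in(("scene",(110,130,190,150)),("top",(350,190,190,150))):
    im=robot.snapshot(c)[:,:,::-1];cv2.imwrite(f"pics/{c}F.png",im);cv2.imwrite(f"pics/{c}10.png",cv2.resize(im[y:y+h,x:x+w],None,fx=4,fy=4,interpolation=cv2.INTER_CUBIC))
E
```

```text
18.85 [ 0.50477552 -0.46550193  0.22045288] [-0.07285899 -1.4361736  -0.19066495] 0.05159175737153259
```

View pics/scene10.png

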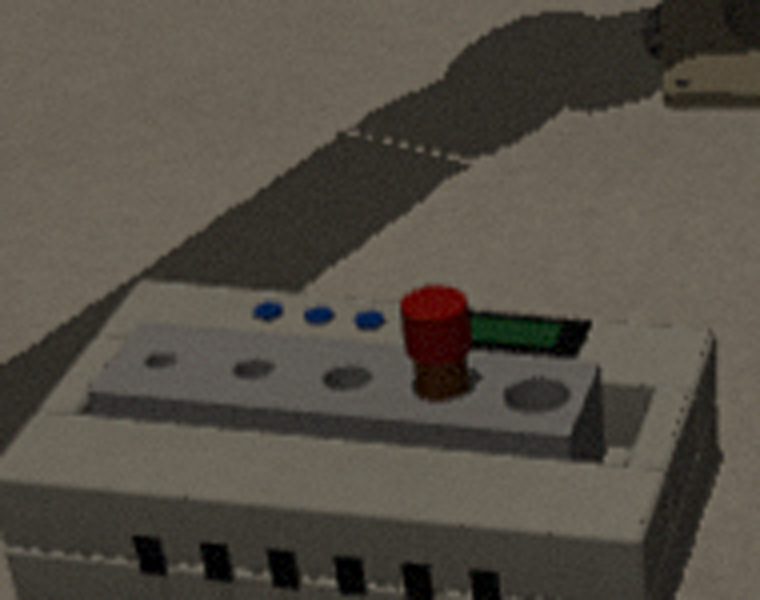

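View pics/top10.png

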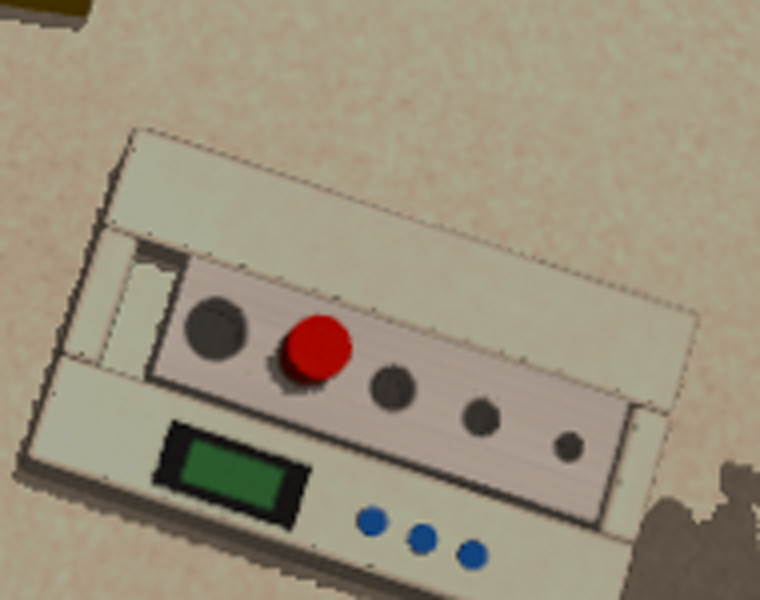

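View pics/sceneF.png

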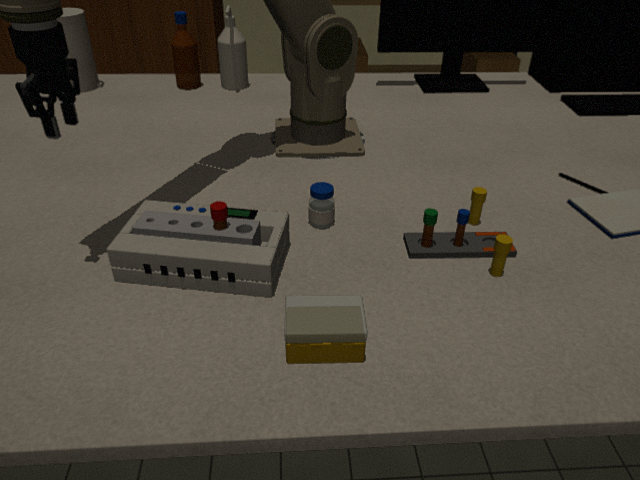

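```bash
python3 - <<'E'
from h import *
a=np.array([319.5/4-.5+350,345.5/4-.5+190]);b=np.array([435.5/4-.5+110,299.5/4-.5+130])
print(tri([("top",a),("scene",b)]))
E
```

```text
(array([ 0.56196138, -0.21098872,  0.13001885]), np.float64(0.008901224116129924))
```

```bash
python3 -c "
from rig import robot
print(robot.sign_off())"
```

```text
the job is handed in; nothing more can be done
None
```

The red-capped 24 mm vial from the orange-marked place is now in the 24 mm bore. I pressed it home, let go and handed the job in at about 19 s. I got no verdict back.

**Insertion:**
- The foot entered without a search and met the plunger at TCP z 0.094.
- It sank 12 mm at roughly 4 to 5 N of wrist force, then stopped at z 0.082. The highest wrist reading was about 11 N, well under the 30 N limit.

**Last checks:**
- The cap top triangulated to (0.562, −0.211, 0.130). The bore was measured at (0.562, −0.212), and the height for a vial fully home is 0.129, so it is within about 1 mm.
- In the final pictures the vial stands upright and the marked place is empty. The green and blue vials, the tip box and the jar look unmoved, judged by eye only, and the gripper is clear of everything.

**Disagreement:** before the grasp, the camera showed the fingertips 20 to 28 mm higher than the reported TCP implied. I set the grasp height from the images, and the later contact heights agreed with that.

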